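# Seat the high tube and start the incubator

### The arm

A 6-joint arm with a two-finger parallel gripper is mounted at the origin on the work surface. World frame = base frame: x ahead of the robot, y to its left, z up, the work surface at z = 0. Lengths are in m, angles in rad, forces in N, time in s.
With the tool pointing down it reaches from about 0.275 to 1 m from the base axis. Payload 8.4 kg.
Tool frame: the origin (TCP) lies between the finger pads; the fingertips stand 25 mm ahead of it and the grasp point (between the pads) lies 6 mm ahead of it; z points along the fingers, y is the line along which they close (so a half turn about z gives the same grasp; the last joint's range is limited). The gripper opens to 85 mm and grips with 20 to 120 N. Pads are 22 mm wide; open, the fingers measure 114 mm over their backs; the gripper's body (76 mm by 85 mm) begins 54 mm behind the grasp point. The pads swing forward as they close: fully open they stand 13 mm farther back than shut.
Start: joints at [-1.188, 0.353, 1.633, -0, 1.155, -0.002], TCP at [0.235, -0.579, 0.256] pointing down, gripper open.
Joint ranges: [-2.63, 2.63], [-0.92, 2.1], [0.06, 2.66], [-1.3, 4.44], [0, 2.69], [-3.02, 3.02]. Speed limits (rad/s): [2.22, 2.22, 2.79, 3.14, 3.14, 3.14].

### API

Orientations are given as a unit quaternion [w, x, y, z].
In Python, from bench import r gives the robot as it stands.
- The arm moves only by the tool drive_tool, never from a script. Its argument "commands" is a list of rows, each a list of 4 numbers: the shift along the tool's x, y, z in cm, then the turn about the tool's z in rad. In form: [[x, y, z, yaw], ...]. A call has exactly 5 rows; each row shifts and turns the commanded pose from where the row before left it, along the tool's axes as they then stand; what a row does not reach is not made up. A row lasts 1/10 s, in which the tool goes at most 50 mm and 8.59 degrees, less where a joint would pass 70% of its speed; a pose out of reach is approached as far as the arm can. A call is refused whole if a number of a shift passes 5 or a number of a turn 0.15, either way. A call with a gripper value outside its range is refused whole. "grip" is the finger opening in cm, from 0 to 8.54, set as the call begins (left out, the last holds). The fingers move at their own pace and stop on an object; the grip force is fixed at half the most. Time passes only in rows, so rows that do not move let the fingers close, or fill a call up. It gives the time, the measured TCP pose, the force, the opening and the grip force at its end, in the units of the state.
- r.sense(): the state, without advancing time (a new reading comes with each control period).
- r.read_camera(name): name is "side" or "top" or "wrist"; returns (picture, depth): 480x640x3 uint8, red, green, blue; 480x640 float32, m along the optical axis (not along the pixel's ray), 0 where there is no reading.
- r.camera_params(name): a dict with "K" (3x3 intrinsics, pixels), "T" (4x4, takes a point from camera to world coordinates). Camera axes: x right, y down, z forward; pixel columns grow to the right and rows downward; lengths in m; the calibration is good to about 2 mm. The wrist camera is an equidistant fisheye: a pixel r from the principal point sees the ray r / f radians off the axis. A picture is of the moment at which its call begins: read the wrist's pose just before it. camera_params takes no time and is no camera call; for the wrist camera it gives the pose at the moment of the call.
- r.hand_in(): hands the job in; it is judged then, once.
Trained networks look in the newest picture that a camera, given by its name, has taken for a name from the list of things; names that differ only in an ending like _2 or _b are one class to them, and where a whole thing is asked for, a point or a joint stands for the part that bears it (a point fixed in the world has none). Each returns a list of dicts, best first, with "p" (0 to 1); they miss things now and then, are a little off and sometimes report something else, mostly with a low value. They report only what shows in the picture. A call takes as long as a camera call.
- r.cut_out(name, camera): "region" (480x640 bool, what is visible of it) and "box" ([centre column, centre row, width, height] in pixels, round what is visible of it).
The state is a dict: "time_s": time; "joint_pos": joint angles; "dq": joint speeds; "joint_torque": joint torques, N m; "eef_pos": TCP position; "orientation": TCP orientation; "contact_force": force on the tool from outside, world axes, zero at the start; "torque": the same for the moment, N m; "opening": opening from 0.0 (shut) to 1.0 (fully open); "gripper_force": force on a finger pad.
Only numpy, scipy, OpenCV 4.12 (cv2) and the standard library are available. Lean on these libraries where they do the work, as an engineer would, in place of code of your own. Each camera call takes 0.05 s, during which the arm holds its last target. There are 200 camera calls.

### The job

One of the six capped tubes in the incubator stands higher than the others: press gently on its cap with the fingertips until it is fully home, level with the rest. Then press the round start key down with the fingertips for a moment and let it come back up. Lift nothing, and leave the other tubes, the other two keys and everything standing around alone.

Things in the scene. Friction and masses are not known exactly. Their poses are not given: they have to be found in the camera images.
- incubator: Dry-block incubator: fixed white box 220 (x) x 250 (y) x 80 mm high. Origin: centre of its underside, at table height; yaw within 0.35 rad. On top, 75 mm before the origin (-x), three keys in a row along its y; behind them six identical capped tubes in two rows (10 and 60 mm behind the origin), 55 mm apart along its y. Place and yaw vary; all turns with the box.
- tube_high: The tube not yet home: clear, orange cap 17 mm across, 18 mm tall, in any of the six wells. Origin: centre of the cap's top face. It stands 20 to 28 mm higher than the others; home, its cap top is 125 mm above the table like theirs. Slides straight down with about 5 N of friction, stays where left, stops dead when home. Cracks above 30 N. Could be pulled up, which is not wanted.
- tube_1: One of the five tubes already home, same look. Origin: centre of the cap's top face, 125 mm above the table. Cannot go lower, but could be pulled up. Leave alone.
- tube_2: One of the five tubes already home, same look. Origin: centre of the cap's top face, 125 mm above the table. Cannot go lower, but could be pulled up. Leave alone.
- tube_3: One of the five tubes already home, same look. Origin: centre of the cap's top face, 125 mm above the table. Cannot go lower, but could be pulled up. Leave alone.
- tube_4: One of the five tubes already home, same look. Origin: centre of the cap's top face, 125 mm above the table. Cannot go lower, but could be pulled up. Leave alone.
- tube_5: One of the five tubes already home, same look. Origin: centre of the cap's top face, 125 mm above the table. Cannot go lower, but could be pulled up. Leave alone.
- key_round: Start key: the round, 28 mm white key; origin: centre of its top face, 88 mm above the table (8 mm above the deck). Spring-loaded, goes straight down 5 mm (about 2 N to start it, 5 N fully down) and comes back up by itself; a press counts from 3.5 mm down, kept a fifth of a second or longer. In any of the three key places, which are 60 mm apart.
- key_square: Another key, square, 22 x 22 mm, white key; origin: centre of its top face, 88 mm above the table (8 mm above the deck). Same springing. Leave alone.
- key_bar: Another key, a narrow bar 12 x 36 mm (long along the incubator's y), white key; origin: centre of its top face, 88 mm above the table (8 mm above the deck). Same springing. Leave alone.
- spare_cap: Loose spare tube cap, orange, 17 mm across, 18 mm tall, standing on the left (+y) edge of the incubator's lid (76 mm high there). Origin: centre of its underside. Leave alone.
- specimen_jar: Loose clear specimen jar with white lid, 60 mm across, 70 mm tall, on the table left of the incubator. Origin: centre of its underside. Leave alone.
- wash_bottle: Loose white bottle, 60 mm across, 150 mm tall, on the table right of the incubator, rear. Origin: centre of its underside. Leave alone.
- tip_box: Loose grey box with white lid, 84 x 114 x 57 mm high, on the table right of the incubator. Origin: centre of its underside. Leave alone.
- marker: Loose white and black marker pen, 135 x 14 x 14 mm, lying on the table in front of the incubator. Origin: on its underside, within 5 mm of its middle. Leave alone.

How it is judged:
On the way, in this order (a step that is already met when the one before it is completed fails the run):
1. the fingers touch the high tube (contact force between tube_high and the fingers above 0.5 N), for 0.02 s.
2. the high tube has been pressed home (height (world z) of tube_high below 0.128 m), for 0.2 s.
3. the round key is held down by the fingers (distance of key_round from where it was at the start of the episode above 0.0035 m and contact force between key_round and the fingers above 0.5 N), for 0.1 s.
At the end, for the whole second after the job is handed in: The high tube is home (cap top within 3 mm of the others' 125 mm) and at rest, the round key is back up (within 1.5 mm), the other tubes are within 3 mm and the other keys within 1.5 mm of where they were, and the loose things are within 20 mm of where they were (height (world z) of tube_high below 0.128 m and distance of each of key_round, key_square, key_bar from where it was at the start of the episode below 0.0015 m and linear speed of tube_high below 0.01 m/s and distance of each of tube_1, tube_2, tube_3, tube_4, tube_5 from where it was at the start of the episode below 0.003 m and distance of each of spare_cap, specimen_jar, wash_bottle, tip_box, marker from where it was at the start of the episode below 0.02 m); the robot touches nothing.
It fails at once if the high tube is pressed with more than 30 N, or lifted (cap top over 160 mm above the table) (contact force between tube_high and anything else above 30 N or height (world z) of tube_high above 0.16 m).
It fails at once if another tube is pulled up by more than 3 mm or pushed with more than 6 N (distance of any of tube_1, tube_2, tube_3, tube_4, tube_5 from where it was at the start of the episode above 0.003 m or contact force between any of tube_1, tube_2, tube_3, tube_4, tube_5 and anything else above 6 N).
It fails at once if the square or the bar key is pressed by more than 2 mm (distance of any of key_square, key_bar from where it was at the start of the episode above 0.002 m).
It fails at once if the round key is pressed by more than 2 mm while the tube is still over 4 mm high (distance of key_round from where it was at the start of the episode above 0.002 m and height (world z) of tube_high above 0.129 m).
It fails at once if a loose thing is moved by more than 20 mm or lifted (distance of any of spare_cap, specimen_jar, wash_bottle, tip_box, marker from where it was at the start of the episode above 0.02 m).
It also fails if it takes over 48 s, if anything falls off the work surface, if the arm or the gripper's body presses on something with over 40 N, if the wrist force passes 120 N, or if a joint passes its speed limit or range.

## Working session

There is one attempt and no reset: what is moved stays moved. The work goes in short steps, Python scripts to look and compute and a tool call to move; the robot and the scene stay as the last step left them, time stands still between calls to the robot, and variables do not carry over. Pictures are saved under pics/ and viewed, at most 10 in all, crops included, and the job is handed in when it is done.

Besides the shell and the picture viewer there is one more tool, called after "Emit:" by a JSON object that holds its "fn" and its "kwargs", one argument or row to a line. drive_tool: Moves the arm, as the interface text tells. Its arguments: {"type":"object","properties":{"commands":{"type":"array","items":{"type":"array","items":{"type":"number"}}},"grip":{"type":"number"}},"required":["commands"]}

```bash
mkdir -p pics; cat > h.py <<'E'
from bench import r
import numpy as np, cv2
def pts(name,depth):
    P=r.camera_params(name);K=P["K"];T=np.array(P["T"])
    v,u=np.mgrid[:480,:640]
    c=np.stack([(u-K[0][2])/K[0][0]*depth,(v-K[1][2])/K[1][1]*depth,depth],-1)
    return c@T[:3,:3].T+T[:3,3]
E
python3 - <<'E'
from h import *
s=r.sense();print(s["time_s"],s["eef_pos"],s["orientation"],s["opening"])
for n in("top","side"):
    im,d=r.read_camera(n);cv2.imwrite(f"pics/{n}1.png",im[...,::-1]);np.savez(f"{n}1.npz",im=im,d=d,p=pts(n,d))
    print(n,r.camera_params(n))
    for t in("tube_high","tube_1","key_round","key_square","key_bar","spare_cap"):
        p=pts(n,d)
        for o in r.cut_out(t,n)[:7]:
            m=o["region"]&(d>0);print(t,round(o["p"],2),np.round(o["box"]),np.round(np.median(p[m],0),3) if m.any() else None, np.round(np.percentile(p[m][:,2],95),3) if m.any() else None)
E
```

```text
0.0 [ 0.23443741 -0.57888931  0.25554533] [-6.93410451e-04  9.81547592e-01  1.91216692e-01 -1.40438139e-04] 0.9986066268795409
top {'K': array([[503.67183731,   0.        , 316.032037  ],
       [  0.        , 503.67183731, 242.21316214],
       [  0.        ,   0.        ,   1.        ]]), 'T': array([[-0.05614796, -0.97701033,  0.20566531,  0.36065622],
       [-0.99842185,  0.05517183, -0.01048258,  0.02723195],
       [-0.00110535, -0.20592931, -0.97856625,  1.06861895],
       [ 0.        ,  0.        ,  0.        ,  1.        ]])}
tube_high 0.58 [239. 257.  16.  16.] [0.531 0.166 0.143] 0.149
tube_1 0.65 [266. 259.  12.  10.] [0.536 0.113 0.124] 0.128
tube_1 0.6 [296. 253.  10.  16.] [0.541 0.058 0.124] 0.127
tube_1 0.5 [235. 237.  10.   7.] [0.579 0.172 0.124] 0.128
key_round 0.75 [243. 307.  15.  14.] [0.448 0.165 0.089] 0.091
key_square 0.63 [304. 297.  14.   8.] [0.459 0.046 0.088] 0.091
key_bar 0.68 [273. 303.  18.  12.] [0.454 0.106 0.088] 0.091
side {'K': array([[467.25333966,   0.        , 314.04284945],
       [  0.        , 467.25333966, 241.02998727],
       [  0.   
[... 456 characters left out ...]
69 0.111] 0.125
tube_1 0.66 [290. 279.  15.  26.] [0.532 0.119 0.112] 0.125
tube_1 0.64 [239. 283.  13.  26.] [0.576 0.177 0.112] 0.125
tube_1 0.64 [314. 258.  11.  25.] [0.538 0.064 0.111] 0.125
tube_1 0.51 [267. 260.  14.  26.] [0.581 0.123 0.112] 0.125
key_round 0.88 [304. 346.  18.  16.] [0.445 0.169 0.087] 0.089
key_round 0.27 [264. 296.  15.  33.] [0.526 0.173 0.124] 0.145
key_square 0.49 [360. 293.  20.  17.] [0.457 0.05  0.087] 0.089
key_square 0.43 [268. 260.  11.  26.] [0.582 0.123 0.111] 0.125
key_square 0.26 [339. 203.  36.  74.] [ 0.606 -0.06   0.086] 0.148
key_bar 0.58 [333. 316.  18.  19.] [0.45  0.109 0.087] 0.089
spare_cap 0.68 [257. 348.  12.  13.] [0.489 0.222 0.092] 0.094
```

```bash
python3 - <<'E'
from h import *
a=np.load("top1.npz");b=np.load("side1.npz")
A=cv2.resize(a["im"][210:340,180:380],(800,520),interpolation=cv2.INTER_CUBIC)
cv2.imwrite("pics/topc.png",A[...,::-1])
for z,n in((a,"top"),(b,"side")):
    im=z["im"].astype(int);p=z["p"]
    o=(im[...,0]>im[...,2]+70)&(p[...,2]>.08)&(p[...,2]<.17)&(z["d"]>0)
    k,l,st,c=cv2.connectedComponentsWithStats(o.astype(np.uint8))
    for i in range(1,k):
        m=l==i
        if m.sum()<15: continue
        q=p[m];h=np.percentile(q[:,2],95);t=q[q[:,2]>h-.003]
        print(n,m.sum(),np.round(c[i]),"top centre",np.round((t.min(0)+t.max(0))/2,4),np.round(t.mean(0),4),round(h,4))
E
```

```text
top 34 [333.  83.] top centre [ 0.9103 -0.0377  0.09  ] [ 0.9107 -0.0378  0.0892] 0.0903
top 35 [389.  83.] top centre [ 0.9036 -0.1576  0.0892] [ 0.903  -0.1575  0.0894] 0.0905
top 33 [411.  84.] top centre [ 0.8998 -0.2053  0.0889] [ 0.9005 -0.2054  0.0887] 0.0901
top 35 [275.  86.] top centre [0.9111 0.0858 0.0899] [0.9107 0.0859 0.0898] 0.0913
top 32 [263.  87.] top centre [0.9095 0.1093 0.0894] [0.9101 0.11   0.0889] 0.0906
top 33 [241.  89.] top centre [0.9068 0.1573 0.089 ] [0.9073 0.1574 0.0886] 0.0901
top 33 [252.  88.] top centre [0.9081 0.1329 0.0888] [0.9076 0.1332 0.0882] 0.0895
top 32 [218.  92.] top centre [0.903  0.2061 0.0899] [0.9013 0.2066 0.0899] 0.0911
top 35 [196.  94.] top centre [0.9017 0.2526 0.0895] [0.9014 0.2528 0.0887] 0.09
top 34 [344.  94.] top centre [ 0.8841 -0.0606  0.0898] [ 0.8849 -0.0606  0.0894] 0.0908
top 32 [366.  94.] top centre [ 0.8819 -0.108   0.0894] [ 0.8824 -0.108   0.0892] 0.0905
top 33 [185.  95.] top centre [0.9016 0.2772 0.0896] [0.9015 0.277  0.0892] 0.0907
top 1196 [517. 107.] top centre [ 0.8299 -0.4197  0.0947] [ 0.8308 -0.4192  
[... 6258 characters left out ...]
269 0.2507 0.0856] 0.087
side 94 [290. 233.] top centre [0.5913 0.0656 0.1247] [0.5914 0.0661 0.1241] 0.1255
side 61 [104. 233.] top centre [0.8271 0.2746 0.0861] [0.8268 0.2747 0.0856] 0.087
side 96 [314. 250.] top centre [0.5413 0.0608 0.1239] [0.5414 0.0616 0.1239] 0.1252
side 102 [265. 253.] top centre [0.5856 0.1207 0.1241] [0.5858 0.1208 0.1239] 0.1251
side 111 [289. 271.] top centre [0.5359 0.1155 0.1244] [0.5362 0.1162 0.1239] 0.1251
side 112 [238. 275.] top centre [0.5811 0.1751 0.1243] [0.5808 0.1753 0.1239] 0.1252
side 123 [261. 285.] top centre [0.5308 0.1706 0.1448] [0.531  0.1705 0.1444] 0.1456
side 125 [254. 344.] top centre [0.4912 0.2203 0.0933] [0.4909 0.2207 0.093 ] 0.0942
```

View pics/topc.png

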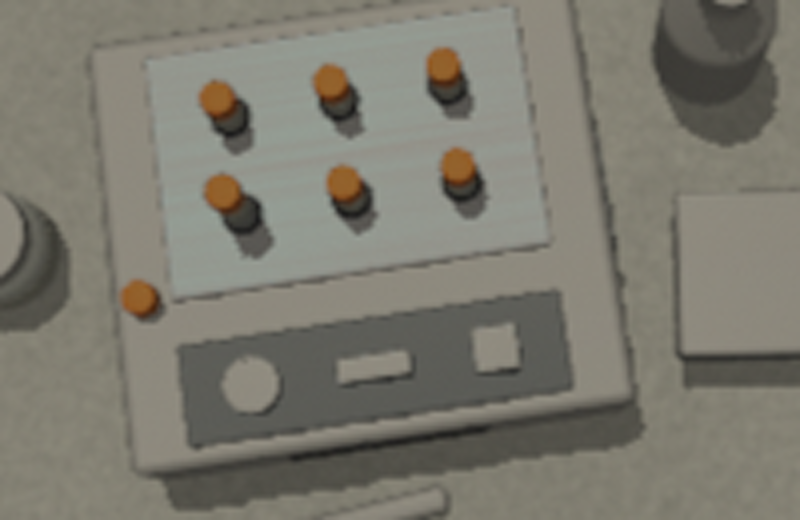

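View pics/side1.png

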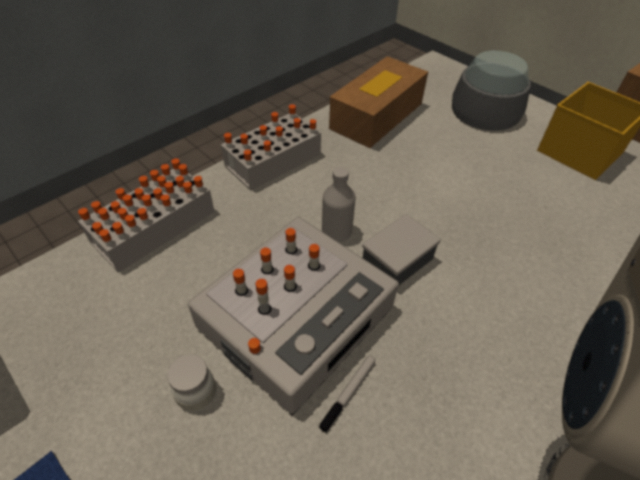

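Emit:
{"fn": "drive_tool", "kwargs": {
  "commands": [
    [2.8,-2.9,0,0],
    [2.8,-2.9,0,0],
    [2.8,-2.9,0,0],
    [2.8,-2.9,0,0],
    [2.8,-2.9,0,0]
  ],
  "grip": 0
}}

```text
time_s: 1.2
eef_pos: [0.3103, -0.3909, 0.2564]
orientation: [0.0, 0.982, 0.191, 0.0]
contact_force: [0.4, -1.2, -0.4]
opening: 0.142
gripper_force: 0.0
```

Emit:
{"fn": "drive_tool", "kwargs": {
  "commands": [
    [2.8,-2.9,0,0],
    [2.8,-2.9,0,0],
    [2.8,-2.9,0,0],
    [2.8,-2.9,0,0],
    [2.8,-2.9,0,0]
  ]
}}

```text
time_s: 1.7
eef_pos: [0.3857, -0.2039, 0.2566]
orientation: [0.0, 0.982, 0.191, 0.0]
contact_force: [0.7, -0.3, -0.4]
opening: 0.001
gripper_force: 0.0
```

Emit:
{"fn": "drive_tool", "kwargs": {
  "commands": [
    [2.8,-2.9,0,0],
    [2.8,-2.9,0,0],
    [2.8,-2.9,0,0],
    [2.8,-2.9,0,0],
    [2.8,-2.9,0,0]
  ]
}}

```text
time_s: 2.2
eef_pos: [0.461, -0.0168, 0.2566]
orientation: [0.0, 0.982, 0.191, 0.0]
contact_force: [0.8, -0.7, -0.9]
opening: 0.003
gripper_force: 0.0
```

Emit:
{"fn": "drive_tool", "kwargs": {
  "commands": [
    [2.8,-3.0,0,0],
    [2.8,-3.0,0,0],
    [2.8,-3.0,0,0],
    [2.6,-2.9,1,0],
    [2.6,-2.8,1,0]
  ]
}}

```text
time_s: 2.7
eef_pos: [0.5321, 0.1707, 0.2364]
orientation: [-0.0, 0.982, 0.191, 0.001]
contact_force: [1.3, -0.4, -0.1]
opening: 0.003
gripper_force: 0.0
```

Emit:
{"fn": "drive_tool", "kwargs": {
  "commands": [
    [0,0,1.5,0],
    [0,0,1.5,0],
    [0,0,1,0],
    [0,0,0,0],
    [0,0,0,0]
  ]
}}

```text
time_s: 3.2
eef_pos: [0.5317, 0.1687, 0.1966]
orientation: [-0.0, 0.982, 0.191, 0.0]
contact_force: [0.0, -0.8, -0.9]
opening: -0.003
gripper_force: 0.0
```

```bash
python3 - <<'E'
from h import *
from scipy.spatial.transform import Rotation as R
s=r.sense();print(s["time_s"],s["eef_pos"],s["contact_force"])
im,d=r.read_camera("side")
A=cv2.resize(im[190:390,170:430],(780,600),interpolation=cv2.INTER_CUBIC)
cv2.imwrite("pics/side2.png",A[...,::-1])
q=s["orientation"];M=R.from_quat([*q[1:],q[0]]).as_matrix()
for n,t in(("tube",[.532,.170]),("key",[.4465,.167])):
    e=np.array([*t,s["eef_pos"][2]])-s["eef_pos"];print(n,np.round(100*M.T@e,2))
E
```

```text
3.2 [0.53165714 0.1686537  0.19663497] [ 0.00308441 -0.81571177 -0.90876059]
tube [ 0.08 -0.11  0.  ]
key [-7.96 -3.04 -0.  ]
```

View pics/side2.png

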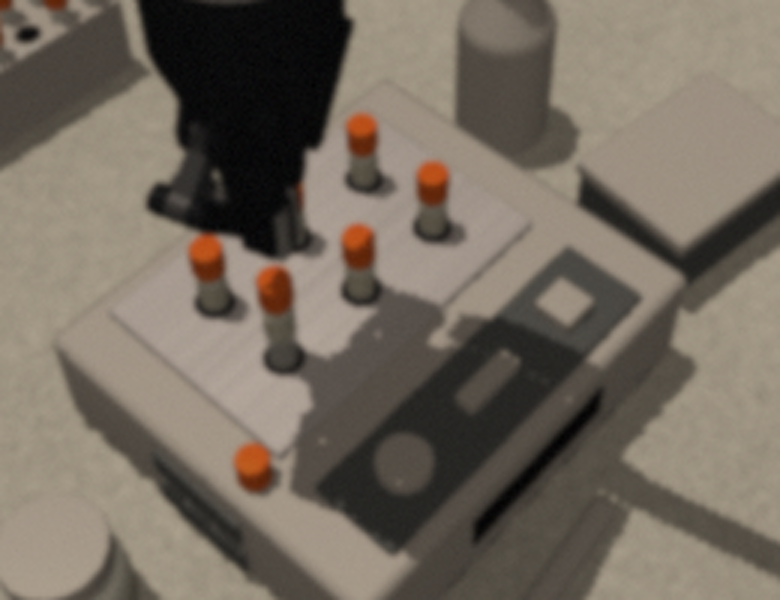

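The shut fingertips (around 275,240 in the crop) hang about 25 mm above the high cap (275,285). They are in line with it, so I can go down.

Emit:
{"fn": "drive_tool", "kwargs": {
  "commands": [
    [0.1,-0.1,0.8,0],
    [0,0,0.8,0],
    [0,0,0.3,0],
    [0,0,0.2,0],
    [0,0,0,0]
  ]
}}

```text
time_s: 3.75
eef_pos: [0.5318, 0.1701, 0.1749]
orientation: [0.0, 0.982, 0.191, -0.0]
contact_force: [-0.6, 0.7, 0.3]
opening: 0.0
gripper_force: 0.0
```

Emit:
{"fn": "drive_tool", "kwargs": {
  "commands": [
    [0,0,0.2,0],
    [0,0,0.2,0],
    [0,0,0.2,0],
    [0,0,0.2,0],
    [0,0,0.2,0]
  ]
}}

```text
time_s: 4.25
eef_pos: [0.5322, 0.1702, 0.1655]
orientation: [-0.0, 0.982, 0.191, 0.0]
contact_force: [-2.1, -0.3, 5.1]
opening: 0.003
gripper_force: 2.6
```

Emit:
{"fn": "drive_tool", "kwargs": {
  "commands": [
    [0,0,0.2,0],
    [0,0,0.2,0],
    [0,0,0.2,0],
    [0,0,0.2,0],
    [0,0,0.2,0]
  ]
}}

```text
time_s: 4.75
eef_pos: [0.5322, 0.1702, 0.1556]
orientation: [-0.0, 0.982, 0.191, 0.0]
contact_force: [-1.0, 1.1, 5.1]
opening: 0.0
gripper_force: 2.6
```

Emit:
{"fn": "drive_tool", "kwargs": {
  "commands": [
    [0,0,0.1,0],
    [0,0,0.1,0],
    [0,0,0.05,0],
    [0,0,0,0],
    [0,0,0,0]
  ]
}}

```text
time_s: 5.25
eef_pos: [0.5322, 0.1702, 0.1528]
orientation: [-0.0, 0.982, 0.191, 0.0]
contact_force: [0.1, 0.5, 3.7]
opening: 0.001
gripper_force: 1.9
```

Tip at about 127.8 mm. I'll go on in half-millimetre steps.

Emit:
{"fn": "drive_tool", "kwargs": {
  "commands": [
    [0,0,0.05,0],
    [0,0,0.05,0],
    [0,0,0.05,0],
    [0,0,0,0],
    [0,0,0,0]
  ]
}}

```text
time_s: 5.75
eef_pos: [0.5322, 0.1702, 0.1513]
orientation: [-0.0, 0.982, 0.191, 0.0]
contact_force: [0.4, 0.4, 3.8]
opening: 0.0
gripper_force: 1.8
```

Emit:
{"fn": "drive_tool", "kwargs": {
  "commands": [
    [0,0,0.03,0],
    [0,0,0.03,0],
    [0,0,0.03,0],
    [0,0,0,0],
    [0,0,0,0]
  ]
}}

```text
time_s: 6.25
eef_pos: [0.5321, 0.1702, 0.1504]
orientation: [-0.0, 0.982, 0.191, 0.0]
contact_force: [0.8, -0.1, 4.5]
opening: -0.002
gripper_force: 2.1
```

Emit:
{"fn": "drive_tool", "kwargs": {
  "commands": [
    [0,0,0.03,0],
    [0,0,0.02,0],
    [0,0,0,0],
    [0,0,0,0],
    [0,0,0,0]
  ]
}}

```text
time_s: 6.75
eef_pos: [0.5321, 0.1702, 0.15]
orientation: [-0.0, 0.982, 0.191, 0.0]
contact_force: [-0.0, 0.1, 6.1]
opening: 0.002
gripper_force: 3.0
```

Emit:
{"fn": "drive_tool", "kwargs": {
  "commands": [
    [0,0,0.03,0],
    [0,0,0,0],
    [0,0,0,0],
    [0,0,0,0],
    [0,0,0,0]
  ]
}}

```text
time_s: 7.25
eef_pos: [0.5321, 0.1702, 0.15]
orientation: [-0.0, 0.982, 0.191, 0.0]
contact_force: [-0.4, -0.1, 9.3]
opening: -0.002
gripper_force: 4.5
```

The force rose to 9 N with no further motion, so the tube is home. Next I lift and move over the round key.

Emit:
{"fn": "drive_tool", "kwargs": {
  "commands": [
    [0,0,-0.3,0],
    [0,0,-1,0],
    [0,0,-2,0],
    [-1,-0.3,0,0],
    [-2,-0.7,0,0]
  ]
}}

```text
time_s: 7.75
eef_pos: [0.5008, 0.1682, 0.183]
orientation: [-0.0, 0.982, 0.191, 0.001]
contact_force: [-1.3, -0.8, 0.4]
opening: 0.004
gripper_force: 0.0
```

Emit:
{"fn": "drive_tool", "kwargs": {
  "commands": [
    [-2,-0.7,0,0],
    [-2,-0.7,0,0],
    [-1.0,-0.5,0,0],
    [0,0,0,0],
    [0,0,0,0]
  ]
}}

```text
time_s: 8.25
eef_pos: [0.4476, 0.1672, 0.1828]
orientation: [-0.0, 0.982, 0.191, 0.0]
contact_force: [-0.1, 0.1, 0.1]
opening: -0.003
gripper_force: 0.0
```

```bash
python3 - <<'E'
from h import *
s=r.sense();print(s["time_s"],s["eef_pos"],s["contact_force"])
im,d=r.read_camera("side");p=pts("side",d)
for t in("tube_high","key_round"):
    for o in r.cut_out(t,"side")[:7]:
        m=o["region"]&(d>0);q=p[m];print(t,round(o["p"],2),np.round(np.median(q,0),4),np.round(np.percentile(q[:,2],95),4))
A=cv2.resize(im[190:390,170:430],(780,600),interpolation=cv2.INTER_CUBIC)
cv2.imwrite("pics/side3.png",A[...,::-1])
i=im.astype(int);o=(i[...,0]>i[...,2]+70)&(p[...,2]>.09)&(abs(p[...,0]-.53)<.1)&(abs(p[...,1]-.13)<.12)
k,l,st,c=cv2.connectedComponentsWithStats(o.astype(np.uint8))
for j in range(1,k):
    q=p[l==j]
    if len(q)>15:print(np.round(c[j]),np.round(np.median(q,0),3),np.round(np.percentile(q[:,2],95),4))
E
```

```text
8.25 [0.44756637 0.16724832 0.18278287] [-0.12613132  0.09613584  0.09524472]
tube_high 0.81 [0.5267 0.1733 0.1146] 0.125
key_round 0.89 [0.4447 0.1687 0.0869] 0.0888
[264. 254.] [0.584 0.124 0.124] 0.1256
[238. 275.] [0.579 0.177 0.123] 0.1252
[262. 294.] [0.529 0.172 0.123] 0.1253
[254. 344.] [0.491 0.221 0.093] 0.0946
```

View pics/side3.png

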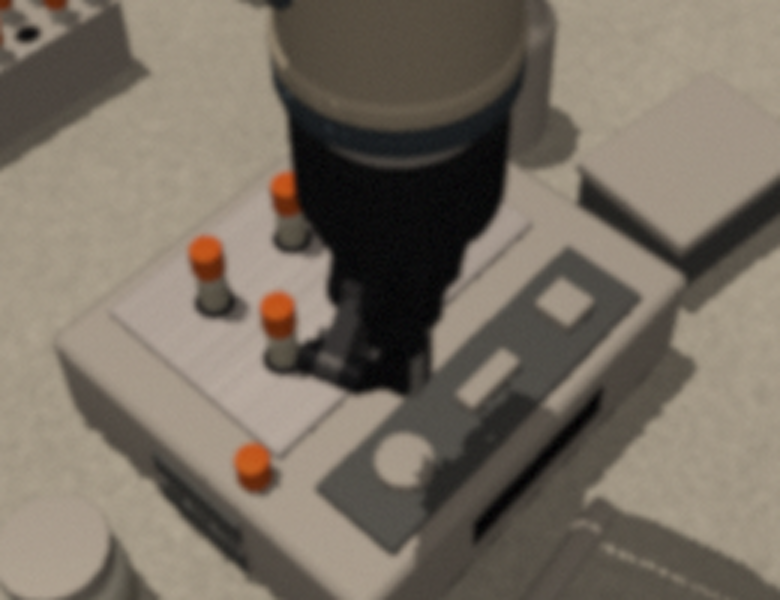

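The tube is home at 125 mm, level with its neighbours, and the fingertips hang above the round key (400,460 in the crop). Next I go down to it.

Emit:
{"fn": "drive_tool", "kwargs": {
  "commands": [
    [-0.1,0,1,0],
    [0,0,2,0],
    [0,0,1.5,0],
    [0,0,1.0,0],
    [0,0,0.5,0]
  ]
}}

```text
time_s: 8.9
eef_pos: [0.4457, 0.1664, 0.1213]
orientation: [0.0, 0.982, 0.191, -0.001]
contact_force: [0.2, 0.8, 0.3]
opening: 0.003
gripper_force: 0.0
```

Emit:
{"fn": "drive_tool", "kwargs": {
  "commands": [
    [0,0,0.3,0],
    [0,0,0.2,0],
    [0,0,0.2,0],
    [0,0,0.1,0],
    [0,0,0,0]
  ]
}}

```text
time_s: 9.4
eef_pos: [0.4462, 0.1667, 0.1147]
orientation: [-0.0, 0.982, 0.191, 0.0]
contact_force: [0.0, -0.1, 0.3]
opening: 0.002
gripper_force: 0.0
```

Emit:
{"fn": "drive_tool", "kwargs": {
  "commands": [
    [0,0,0.2,0],
    [0,0,0.2,0],
    [0,0,0.1,0],
    [0,0,0.1,0],
    [0,0,0,0]
  ]
}}

```text
time_s: 9.9
eef_pos: [0.4464, 0.1667, 0.1087]
orientation: [-0.0, 0.982, 0.191, 0.0]
contact_force: [0.0, -0.3, 3.7]
opening: -0.001
gripper_force: 2.1
```

Emit:
{"fn": "drive_tool", "kwargs": {
  "commands": [
    [0,0,0.03,0],
    [0,0,0,0],
    [0,0,0,0],
    [0,0,0,0],
    [0,0,0,0]
  ]
}}

```text
time_s: 10.4
eef_pos: [0.4463, 0.1667, 0.1084]
orientation: [-0.0, 0.982, 0.191, 0.0]
contact_force: [1.4, 1.1, 4.2]
opening: -0.003
gripper_force: 2.2
```

Emit:
{"fn": "drive_tool", "kwargs": {
  "commands": [
    [0,0,0.04,0],
    [0,0,0.03,0],
    [0,0,0,0],
    [0,0,0,0],
    [0,0,0,0]
  ]
}}

```text
time_s: 10.9
eef_pos: [0.4464, 0.1667, 0.108]
orientation: [-0.0, 0.982, 0.191, 0.0]
contact_force: [0.5, -0.4, 9.6]
opening: 0.001
gripper_force: 4.8
```

Emit:
{"fn": "drive_tool", "kwargs": {
  "commands": [
    [0,0,-0.3,0],
    [0,0,-0.5,0],
    [0,0,-2,0],
    [0,0,-3,0],
    [0,0,-3,0]
  ]
}}

```text
time_s: 11.4
eef_pos: [0.4447, 0.1661, 0.1958]
orientation: [0.0, 0.982, 0.191, -0.002]
contact_force: [0.8, 0.3, -0.0]
opening: 0.002
gripper_force: 0.0
```

Emit:
{"fn": "drive_tool", "kwargs": {
  "commands": [
    [0,0,-2,0],
    [-2,2,0,0],
    [-3,3,0,0],
    [-3,3,0,0],
    [0,0,0,0]
  ]
}}

```text
time_s: 11.9
eef_pos: [0.3983, 0.0593, 0.2148]
orientation: [0.0, 0.982, 0.19, -0.002]
contact_force: [0.4, -0.1, 0.0]
opening: -0.001
gripper_force: 0.0
```

```bash
python3 - <<'E'
from h import *
s=r.sense();print(s["time_s"],s["eef_pos"],s["contact_force"])
im,d=r.read_camera("side");p=pts("side",d)
for t in("tube_high","tube_1","key_round","key_bar","key_square","spare_cap"):
    for o in r.cut_out(t,"side")[:6]:
        m=o["region"]&(d>0);q=p[m];print(t,round(o["p"],2),np.round(np.median(q,0),4),np.round(np.percentile(q[:,2],95),4))
E
```

```text
11.9 [0.39833027 0.05925214 0.21480322] [ 0.41980271 -0.07159031  0.01163362]
tube_high 0.49 [0.5268 0.1731 0.1144] 0.1247
tube_1 0.82 [0.5823 0.1223 0.1052] 0.1248
tube_1 0.77 [0.5764 0.1773 0.1123] 0.1251
tube_1 0.77 [0.5382 0.064  0.1106] 0.125
tube_1 0.53 [0.5868 0.0691 0.1114] 0.1246
tube_1 0.49 [0.5325 0.118  0.1102] 0.125
tube_1 0.33 [0.4453 0.1685 0.087 ] 0.0888
key_round 0.63 [0.4449 0.1685 0.0869] 0.0888
key_bar 0.71 [0.4503 0.1074 0.0867] 0.0888
key_bar 0.53 [0.5319 0.1191 0.1111] 0.125
key_bar 0.53 [ 0.6061 -0.0596  0.0863] 0.1485
key_bar 0.52 [0.5826 0.1214 0.1069] 0.1248
key_square 0.79 [0.4555 0.0493 0.0868] 0.0888
key_square 0.51 [0.587  0.0691 0.1116] 0.1246
key_square 0.31 [0.4886 0.2216 0.0921] 0.0942
spare_cap 0.66 [0.4884 0.2214 0.0921] 0.0942
```

The key was pressed fully and is back up, all six tubes stand at 125 mm, and the gripper is clear.

```bash
python3 -c "
from bench import r
print(r.hand_in())"
```

```text
the job is handed in; nothing more can be done
None
```

I pressed the high tube home, level with the other five at 125 mm, then pressed the round key fully down and let it come back up; the job is handed in, but no verdict was shown.

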